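# Open the insulated flask for filling

## Robot

A 7-joint arm with a two-finger parallel gripper is mounted at the origin on a cart in front of the work surface, level with it; the furniture and walls round the work are solid. World frame = base frame: x ahead of the robot, y to its left, z up, the work surface at z = 0. Lengths are in m, angles in degrees, forces in N, time in s.
With the tool pointing down it reaches from about 0.4 to 0.875 m from the base axis. Payload 19.3 kg.
Tool frame: the origin (TCP) lies at the very end of the fingers, on their centre line; the grasp point (between the pads) lies 19 mm behind it; z points along the fingers, y is the line along which they close (so a half turn about z gives the same grasp; the last joint's range is limited). The gripper opens to 85 mm and grips with 20 to 120 N. Pads are 22 mm wide; open, the fingers measure 114 mm over their backs; the gripper's body (76 mm by 85 mm) begins 54 mm behind the grasp point. The pads swing forward as they close: fully open they stand 13 mm farther back than shut.
Start: joints at [60.149, 29.874, -2.08, 91.645, 1.215, 58.505, -6.463], TCP at [0.272, -0.563, 0.231] pointing down, gripper open.
Joint ranges: [-166.77, 166.77], [-17.47, 122.26], [-85.68, 81.53], [9.62, 139.38], [-72.42, 252.41], [9.2, 110.78], [-144.41, 144.41]. Speed limits (degrees/s): [108.29, 108.29, 136.94, 136.94, 172.46, 172.46, 172.46].

## Interface

Orientations are given as a 3x3 rotation matrix whose columns are the frame's x, y, z axes.
In Python, from station import get_state, get_image, env, boxes_of, pinpoint gives the robot as it stands. The module is installed in compiled form; this text tells all that it offers.
- The arm moves only by the shell command python3 -m crank [OPENING] [FORCE], which reads ROWS from standard input. ROWS is a JSON list that holds a single list of rows (three levels of brackets), with 1 to 10 rows, each of 6 numbers: dx, dy, dz in m, then a rotation vector rx, ry, rz in degrees; each row is the pose to reach, as a shift and turn from the pose commanded when the command began, along the tool's axes at that moment; what a row does not reach only later rows make up. A row lasts 1/12 s, in which the tool goes at most 0.0417 m and 7.16 degrees, less where a joint would pass 70% of its speed; a pose out of reach is approached as far as the arm can. OPENING is the finger opening in m, set as the command begins (- or left out keeps the last). The fingers move at their own pace and stop on an object; FORCE is the grip in N (left out, the last holds). Time passes only in rows, so rows that do not move let the fingers close. It prints the time, the measured TCP pose, the force, the opening and the grip force at its end. Input that does not fit is refused with a message, and nothing moves.
- get_state(): the state, without advancing time (a new reading comes with each control period).
- get_image(name): name is "scene" or "top"; returns a dict with "pixels" (480x640x3 uint8, red, green, blue), "intrinsics" (3x3 intrinsics, pixels), "dist" ([k1, k2, p1, p2, k3] as OpenCV has them; the pictures are not rectified), "world_from_camera" (4x4, takes a point from camera to world coordinates). Camera axes: x right, y down, z forward; pixel columns grow to the right and rows downward; lengths in m; the calibration is good to about 2 mm. A picture is of the moment at which its call begins. There is no depth.
- env.hand_in(): hands the job in; it is judged then, once.
Trained networks look in a picture, given as the dict that the camera call returned (one of the last four; its "shot" number tells which), for a name from the list of things; names that differ only in an ending like _2 or _b are one class to them, and where a whole thing is asked for, a point or a joint stands for the part that bears it (a point fixed in the world has none). Each returns a list of dicts, best first, with "p" (0 to 1); they miss things now and then, are a little off and sometimes report something else, mostly with a low value. They report only what shows in the picture. A call takes as long as a camera call. They do not tell look-alikes from the thing itself.
- boxes_of(label, picture): "bbox" ([centre column, centre row, width, height] in pixels, round what is visible of it).
- pinpoint(label, picture): "centre" ([column, row] in pixels: a listed point, or the origin of a listed thing).
The state is a dict: "time": time; "joints": joint angles; "dq": joint speeds; "effort": joint torques, N m; "ee_pos": TCP position; "orientation": TCP orientation; "ft_force": force on the tool from outside, world axes, zero at the start; "moment": the same for the moment, N m; "finger_gap": finger opening in m; "gripper_force": force on a finger pad.
Only numpy, scipy, OpenCV 4.12 (cv2) and the standard library are available. Lean on these libraries where they do the work, as an engineer would, in place of code of your own. Each camera call takes 0.05 s, during which the arm holds its last target. There are 200 camera calls.

## Task

I want to fill the insulated flask that stands nearer, on the right. Take the upside-down cup off its top and nest it over the other upside-down cup on the worktop, let go, then unscrew the flask's stopper - some of these have a reverse thread, so feel which way it loosens - and lift it out. Finish while still holding the stopper in the gripper, at least as high as the flask's mouth and 10 cm or more to the side of it so that I can pour; leave the other flask and everything else where they stand.

Things in the scene. Friction and masses are not known exactly. Their poses are not given: they have to be found in the camera images.
- flask_a: Steel insulated flask, body 101 mm across, flat shoulder 170 mm above its underside, black neck 58 mm across, mouth at 186 mm; black side handle (local +x, reaching 93 mm from the axis). Held fast on a cork coaster (4 mm) by its suction foot. Origin: middle of its underside, z up. Whichever of flask_a and flask_b has y below 0.2 m (nearer, right) is the one to open.
- flask_b: Looks just like flask_a, same sizes and origin. One of the two has an ordinary thread and the other a reverse (left-hand) one; they swap places from run to run. The one not to be opened stands at the back left, without a cup.
- stopper_a: Screw stopper of flask_a, black, ribbed. Round grip 44 mm across, 3 to 35 mm above the origin (on the axis, underside of a flange 53 mm across and 3 mm thick that lies on the neck's mouth), z up. A plug 37 mm across with three thread lugs reaches 29 mm down into the neck. 0.09 kg. At first screwed home. Thread: see stopper_b.
- stopper_b: Stopper of flask_b, shaped like stopper_a. Both: turned the wrong way a stopper stops dead within 2 degrees (fingers slip, moment climbs); the right way it rises 3 to 4 mm, is free after 52 degrees and meets a stop at 70. Turned 55 to 70 degrees it lifts straight out, clear once raised 30 mm. Which way loosens must be tried.
- cup_a: White stacking cup, upside down, set loosely over the stopper of the flask to be opened, rim on the shoulder, closed end 266 mm above the worktop. Round, 92 mm tall, 76 mm across at the rim (down), narrowing evenly to 51 mm at the closed end (up). Wall 2.5 mm; closed end 26 mm thick, so a nested cup stands 26 mm higher. About 0.13 kg. Origin: middle of the rim's plane, z up.
- cup_c: Same as cup_a, but standing upside down alone on the worktop, left of the flask to be opened. It is loose. A honey jar stands beside it, left or right, 11 cm or more away between centres.
- honey_jar: Bystander: honey jar with a grey lid, 65 mm across, 92 mm tall, near cup_c. Origin: middle of its underside.
- coffee_jar: Bystander: glass jar with a grey lid, 93 mm across, 134 mm tall, at the back right. Origin: middle of its underside.
Things that resemble listed ones, but are neither listed nor needed, are in the scene too. What is shaped like the cup_a but purple or turquoise is not meant.

How it is judged:
By the outcome, as a careful person would: the job done as asked, in the order asked, and still so for the second after the job is handed in, while the arm keeps its last pose, push and grip.
It also fails if it takes over 58 s, if anything falls off the work surface, if the arm or the gripper's body presses on something with over 40 N, if the wrist force passes 120 N, or if a joint passes its speed limit or range.

## Working session

There is one attempt and no reset: what is moved stays moved. The work goes in short steps, Python scripts to look and compute and a shell command to move; the robot and the scene stay as the last step left them, time stands still between calls to the robot, and variables do not carry over. Pictures are saved under pics/ and viewed, at most 10 in all, crops included, and the job is handed in when it is done.

```bash
mkdir -p pics; cat > h.py <<'E'
import numpy as np,cv2
from station import *
def ray(im,px):
    K=np.array(im["intrinsics"]);d=np.array(im["dist"]);T=np.array(im["world_from_camera"])
    u=cv2.undistortPoints(np.array([[px]],float),K,d)[0,0]
    r=T[:3,:3]@np.array([u[0],u[1],1]);return T[:3,3],r/np.linalg.norm(r)
def atz(im,px,z):
    o,r=ray(im,px);return o+r*(z-o[2])/r[2]
def tri(a,pa,b,pb):
    o1,r1=ray(a,pa);o2,r2=ray(b,pb)
    A=np.stack([r1,-r2],1);s=np.linalg.lstsq(A,o2-o1,rcond=None)[0]
    p,q=o1+s[0]*r1,o2+s[1]*r2
    return (p+q)/2,np.linalg.norm(p-q)
def proj(im,P):
    T=np.linalg.inv(np.array(im["world_from_camera"]))
    return cv2.projectPoints(np.array(P,float).reshape(-1,1,3),cv2.Rodrigues(T[:3,:3])[0],T[:3,3],np.array(im["intrinsics"]),np.array(im["dist"]))[0][:,0]
def save(im,n): cv2.imwrite("pics/"+n,np.array(im["pixels"])[:,:,::-1])
E
python3 - <<'E'
from h import *
np.set_printoptions(precision=3,suppress=True)
s=get_state();print(s)
for n in("scene","top"):
    im=get_image(n);save(im,n+"0.png");print(n,np.array(im["world_from_camera"]))
    for l in["flask_a","stopper_a","cup_a","honey_jar","coffee_jar"]:
        for f,k in((boxes_of,"bbox"),(pinpoint,"centre")):
            print(l,[(np.round(d[k],1).tolist(),round(d["p"],2)) for d in f(l,im)][:6])
E
```

```text
{'time': 0.0, 'joints': array([60.15 , 29.907, -2.082, 91.672,  1.212, 58.506, -6.463]), 'dq': array([ 0.03 , -0.008, -0.037,  0.089,  0.026, -0.009,  0.045]), 'effort': array([  0.002, -92.71 ,   1.98 , -36.994,   0.018,   0.008,   0.   ]), 'ee_pos': array([ 0.272, -0.562,  0.231]), 'orientation': array([[ 0.9  ,  0.436, -0.001],
       [ 0.436, -0.9  ,  0.001],
       [-0.   , -0.001, -1.   ]]), 'ft_force': array([ 0.499, -0.   , -0.596]), 'moment': array([0.038, 0.043, 0.032]), 'gripper_force': 0.0, 'finger_gap': 0.08530452286536122}
scene [[-0.716 -0.451  0.534 -0.243]
 [-0.698  0.476 -0.534  0.824]
 [-0.014 -0.755 -0.656  1.153]
 [ 0.     0.     0.     1.   ]]
flask_a [([326.8, 269.4, 43.6, 65.8], 0.77), ([175.7, 331.4, 61.3, 84.4], 0.67), ([325.3, 228.9, 32.4, 50.0], 0.39)]
flask_a [([182.0, 355.4], 0.71), ([327.8, 288.6], 0.64)]
stopper_a [([169.1, 301.6, 24.8, 26.1], 0.94)]
stopper_a [([169.7, 306.0], 0.72)]
cup_a [([326.0, 228.5, 32.3, 50.4], 0.94), ([286.3, 310.6, 28.8, 39.8], 0.9), ([369.8, 181.1, 22.9, 33.8], 0.75), ([269.9, 398.8, 33.1, 49.1], 0.56)]
cup_a [([285.3, 322.
[... 436 characters left out ...]
, 52.9, 53.3], 0.97), ([155.5, 220.8, 52.2, 43.3], 0.79)]
flask_a [([160.3, 223.9], 0.89), ([312.4, 258.4], 0.62)]
stopper_a [([153.8, 224.1, 55.7, 43.1], 0.18)]
stopper_a [([136.5, 208.9], 0.36)]
cup_a [([462.0, 178.6, 36.8, 33.1], 0.86), ([260.0, 261.8, 29.6, 27.9], 0.76), ([178.8, 316.1, 35.6, 28.9], 0.75), ([311.9, 250.4, 37.7, 34.0], 0.61)]
cup_a [([312.9, 250.0], 0.82), ([461.1, 182.1], 0.74), ([181.1, 317.4], 0.66)]
honey_jar [([226.2, 302.4, 35.6, 30.1], 0.91), ([314.0, 249.6, 51.3, 50.9], 0.58), ([420.7, 184.0, 42.0, 42.8], 0.36)]
honey_jar [([228.2, 301.1], 0.61)]
coffee_jar [([422.1, 186.9, 44.1, 43.0], 0.67), ([179.1, 317.0, 36.6, 26.7], 0.24)]
coffee_jar [([414.2, 194.2], 0.65)]
```

View pics/scene0.png

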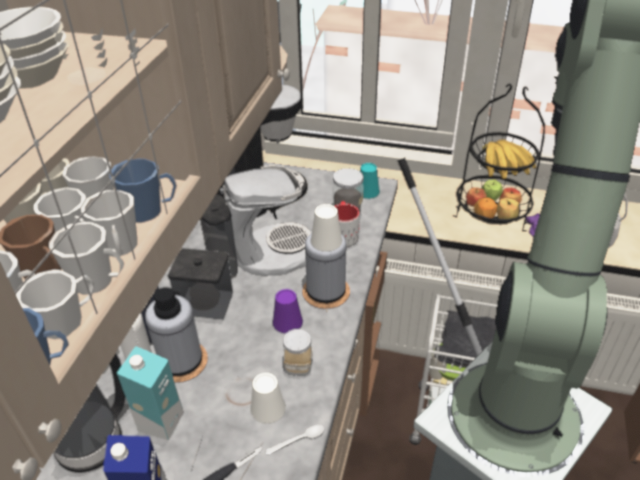

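View pics/top0.png

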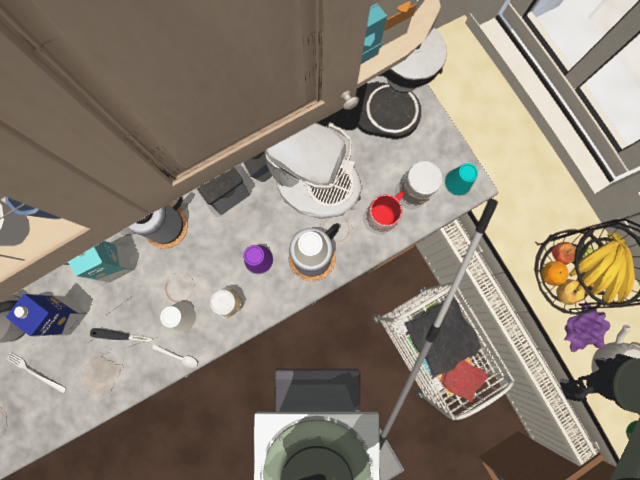

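```bash
python3 - <<'E'
from h import *
np.set_printoptions(precision=3,suppress=True)
a=get_image("scene");b=get_image("top")
for n,p,q in(("cupA box",(326,228.5),(311.9,250.4)),("cupA rim",(328.1,237.3),(312.9,250.0)),("cupC box",(286.3,310.6),(260,261.8)),("c2",(269.9,398.8),(178.8,316.1)),("jar",(297.1,362.9),(228.2,301.1)),("coffee",(348.5,215.9),(414.2,194.2)),("flaskA",(327.8,288.6),(312.4,258.4)),("flaskB",(182,355.4),(160.3,223.9)),("purple?",(369.8,181.1),(462,178.6))):
    print(n,*tri(a,p,b,q))
E
```

```text
cupA box [0.546 0.01  0.214] 0.007321970326124315
cupA rim [0.549 0.006 0.183] 0.00010141453715014592
cupC box [0.544 0.148 0.039] 0.014877125026352592
c2 [0.396 0.35  0.031] 0.005081687311166078
jar [0.437 0.228 0.006] 0.002345313878054101
coffee [ 0.731 -0.271 -0.01 ] 0.00033207482526483484
flaskA [0.55  0.008 0.01 ] 0.0015112014149654934
flaskB [0.636 0.41  0.027] 0.010581393919479796
purple? [ 0.758 -0.393  0.041] 0.005812586939947673
```

The scene view shows the target cup on its flask at (326,228), cup_c at (268,398), the honey jar at (297,351), a purple decoy at (287,310) and a red mug at (347,225). In the top view cup_a is at (312,245), cup_c at (172,317) and the jar at (226,301). Next I refine both cups with silhouette fits.

```bash
cat > fit.py <<'E'
from h import *
from scipy.optimize import minimize
np.set_printoptions(precision=4,suppress=True)
t=np.linspace(0,2*np.pi,48,endpoint=False);C=np.stack([np.cos(t),np.sin(t),0*t],1)
def sil(im,p,secs,S=4):
    P=np.concatenate([np.array(p)+C*[r,r,0]+[0,0,h] for r,h in secs])
    hull=cv2.convexHull((proj(im,P)*S).astype(np.float32))
    m=np.zeros((480*S,640*S),np.uint8);cv2.fillConvexPoly(m,hull.astype(int),1)
    return cv2.resize(m.astype(np.float32),(640,480),interpolation=cv2.INTER_AREA)
CUP=[(.038,0),(.0255,.092)]
def gmask(im,p,secs):
    s=sil(im,p,secs);k=np.ones((3,3),np.uint8)
    m=np.full((480,640),cv2.GC_BGD,np.uint8)
    m[cv2.dilate(s,k,iterations=8)>0]=cv2.GC_PR_BGD
    m[s>.5]=cv2.GC_PR_FGD; m[cv2.erode(s,k,iterations=4)>.9]=cv2.GC_FGD
    x=cv2.cvtColor(np.array(im["pixels"]),cv2.COLOR_RGB2BGR)
    cv2.grabCut(x,m,None,np.zeros((1,65)),np.zeros((1,65)),5,cv2.GC_INIT_WITH_MASK)
    return ((m==1)|(m==3)).astype(np.float32)
def fit(ims,p,secs):
    for _ in range(2):
        M=[gmask(i,p,secs) for i in ims]
        f=lambda q:sum(np.abs(sil(i,q,secs)-m).sum()/m.sum() for i,m in zip(ims,M))
        r=minimize(f,p,method="Nelder-Mead",options=dict(initial_simplex=np.array(p)+np.vstack([np.zeros(3),np.eye(3)*.01]),xatol=2e-4,fatol=1e-3));p=r.x
    return p,r.fun
def crop(im,p,secs,n=70):
    x=cv2.cvtColor(np.array(im["pixels"]),cv2.COLOR_RGB2BGR);x=cv2.resize(x,None,fx=4,fy=4)
    for r,h in secs: cv2.polylines(x,[(proj(im,np.array(p)+C*[r,r,0]+[0,0,h])*4+2).astype(int)],True,(0,0,255),1)
    c=(proj(im,np.array(p)+[0,0,.04])[0]*4).astype(int);w=140
    return x[c[1]-w:c[1]+w,c[0]-w:c[0]+w]
E
python3 - <<'E'
from fit import *
a=get_image("scene");b=get_image("top");rows=[]
print("pin C",tri(a,(271.1,407.4),b,(181.1,317.4)))
for n,p in(("A",[.549,.006,.174]),("C",[.39,.345,0])):
    q,e=fit([a,b],p,CUP);print(n,q,e,[fit([i],q,CUP)[0] for i in(a,b)])
    rows.append(np.hstack([crop(a,q,CUP),crop(b,q,CUP)]))
cv2.imwrite("pics/fit.png",np.vstack(rows))
E
```

```text
pin C (array([0.3929, 0.3515, 0.0047]), np.float64(0.004825956853038858))
A [0.5512 0.0094 0.1679] 0.22392109036445618 [array([0.4876, 0.0757, 0.2421]), array([0.5499, 0.0091, 0.1804])]
C [ 0.3983  0.3533 -0.0029] 0.22952476143836975 [array([0.3949, 0.355 , 0.0016]), array([0.3985, 0.3529, 0.0004])]
```

View pics/fit.png

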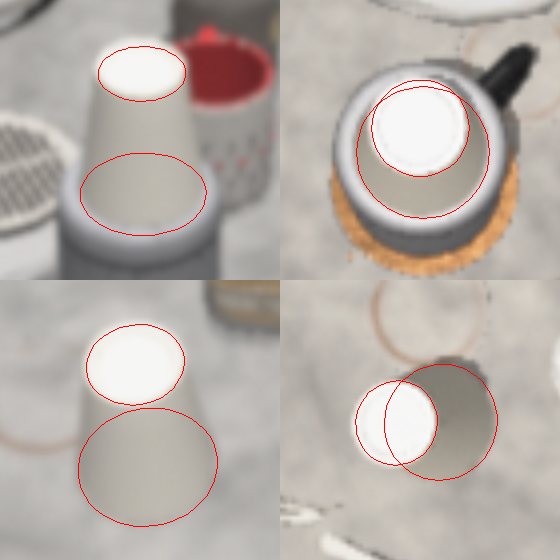

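The fits agree with the text: cup_a is at (0.550, 0.009) with its rim at 0.174 and cup_c is at (0.397, 0.353) with its rim at 0. I start moving now.

```bash
cat > go.py <<'E'
import sys,numpy as np
from scipy.spatial.transform import Rotation as R
from station import get_state
# target x y z yaw(deg, direction of tool y in world; omit = keep)
s=get_state();a=[float(v) for v in sys.argv[1:]]
O=np.array(s["orientation"]);d=O.T@(np.array(a[:3])-s["ee_pos"])
yaw=np.radians(a[3]) if len(a)>3 else np.arctan2(O[1,1],O[0,1])
y=np.array([np.cos(yaw),np.sin(yaw),0]);z=np.array([0,0,-1.])
T=np.stack([np.cross(y,z),y,z],1)
np.set_printoptions(precision=4,suppress=True)
print("t",round(s["time"],2),"pos",s["ee_pos"],"yaw",round(np.degrees(np.arctan2(O[1,1],O[0,1])),1),"J",np.round(s["joints"],0))
print("delta",d,"rot",R.from_matrix(O.T@T).as_rotvec(degrees=True),"F",s["ft_force"],"M",s["moment"],"gap",s["finger_gap"])
E
echo '[[[0,0,-0.11,0,0,0],[0,0,-0.11,0,0,0],[0,0,-0.11,0,0,0],[0.3,-0.236,-0.11,0,0,-45],[0.3,-0.236,-0.11,0,0,-45],[0.3,-0.236,-0.11,0,0,-45],[0.3,-0.236,-0.11,0,0,-45],[0.3,-0.236,-0.11,0,0,-45],[0.3,-0.236,-0.11,0,0,-45],[0.3,-0.236,-0.11,0,0,-45]]]' | python3 -m crank 0.085 40; python3 go.py 0.55 0.009 0.34 1
```

```text
time: 2.13
ee_pos: [0.4005, -0.2985, 0.3416]
orientation: [[0.321, 0.947, 0.0], [0.947, -0.321, -0.001], [-0.0, 0.001, -1.0]]
ft_force: [1.2, -1.5, 0.6]
finger_gap: 0.0852
gripper_force: 0.0
t 2.13 pos [ 0.4005 -0.2985  0.3416] yaw -18.7 J [ 45.  13. -18. 101.   4.  67.   7.]
delta [0.3392 0.0429 0.0015] rot [  0.0268   0.0287 -19.7254] F [ 1.1673 -1.4868  0.6088] M [ 0.0053 -0.0646  0.0531] gap 0.08523915763928597
```

```bash
echo '[[[0.339,0.043,0,0,0,-19.7],[0.339,0.043,0,0,0,-19.7],[0.339,0.043,0,0,0,-19.7],[0.339,0.043,0,0,0,-19.7],[0.339,0.043,0,0,0,-19.7],[0.339,0.043,0,0,0,-19.7],[0.339,0.043,0,0,0,-19.7],[0.339,0.043,0,0,0,-19.7],[0.339,0.043,0,0,0,-19.7],[0.339,0.043,0,0,0,-19.7]]]' | python3 -m crank; python3 go.py 0.55 0.009 0.222 1
```

```text
time: 2.97
ee_pos: [0.5527, 0.0094, 0.341]
orientation: [[-0.014, 1.0, -0.0], [1.0, 0.014, 0.002], [0.002, -0.0, -1.0]]
ft_force: [-0.4, 0.2, 0.8]
finger_gap: 0.0849
gripper_force: 0.0
t 2.97 pos [0.5527 0.0094 0.341 ] yaw 0.8 J [ 16.  20. -31.  93.  10.  70. -16.]
delta [-0.0005 -0.0027  0.119 ] rot [-0.0128 -0.0883 -0.1918] F [-0.3507  0.202   0.7678] M [-0.0182 -0.0162  0.0264] gap 0.08486776365407964
```

```bash
echo '[[[0,-0.002,0.03,0,0,0],[0,-0.002,0.06,0,0,0],[0,-0.002,0.085,0,0,0],[0,-0.002,0.105,0,0,0],[0,-0.002,0.119,0,0,0],[0,-0.002,0.119,0,0,0]]]' | python3 -m crank && echo '[[[0,0,0,0,0,0],[0,0,0,0,0,0],[0,0,0,0,0,0],[0,0,0,0,0,0],[0,0,0,0,0,0],[0,0,0,0,0,0],[0,0,0,0,0,0],[0,0,0,0,0,0]]]' | python3 -m crank 0.03 45; python3 go.py 0.55 0.009 0.40 1
```

```text
time: 3.47
ee_pos: [0.5486, 0.0046, 0.2199]
orientation: [[-0.008, 1.0, -0.004], [1.0, 0.008, -0.0], [-0.0, -0.004, -1.0]]
ft_force: [-1.2, 0.1, -0.3]
finger_gap: 0.0849
gripper_force: 0.0
time: 4.13
ee_pos: [0.5505, 0.0055, 0.224]
orientation: [[-0.009, 1.0, 0.002], [1.0, 0.009, -0.0], [-0.0, 0.002, -1.0]]
ft_force: [-1.1, -0.6, 6.0]
finger_gap: 0.0614
gripper_force: 47.9
t 4.13 pos [0.5505 0.0055 0.224 ] yaw 0.5 J [ 15.  26. -29. 103.  15.  55. -20.]
delta [ 0.0035 -0.0001 -0.176 ] rot [ 0.1212  0.0231 -0.4925] F [-1.0858 -0.6265  5.9857] M [-0.1958  0.5811  0.0469] gap 0.061390475145852615
```

```bash
echo '[[[0,0,-0.01,0,0,0],[0,0,-0.025,0,0,0],[0,0,-0.045,0,0,0],[0,0,-0.07,0,0,0],[0,0,-0.09,0,0,0],[0,0,-0.11,0,0,0],[0,0,-0.11,0,0,0]]]' | python3 -m crank; python3 - <<'E'
from fit import *
a=get_image("scene");save(a,"lift.png")
E
python3 go.py 0.397 0.353 0.30 30
```

```text
time: 4.72
ee_pos: [0.5513, 0.006, 0.3374]
orientation: [[-0.009, 1.0, 0.006], [1.0, 0.009, 0.0], [0.0, 0.006, -1.0]]
ft_force: [-0.1, 0.2, -1.9]
finger_gap: 0.0614
gripper_force: 49.7
t 4.77 pos [0.5508 0.0058 0.3353] yaw 0.5 J [ 16.  20. -31.  94.  11.  69. -16.]
delta [ 0.3486 -0.1508  0.0346] rot [  0.2451   0.0677 -29.4811] F [-0.634  -0.1206 -1.7234] M [ 0.0248  0.0395 -0.0133] gap 0.06129445858901557
```

View pics/lift.png

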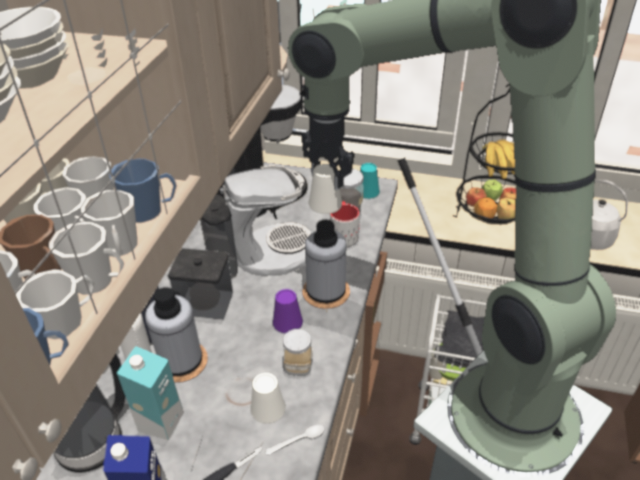

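The cup has come off cleanly and is held at (323,187), with the stopper exposed at (325,235). I carry it to cup_c next.

```bash
echo '[[[0.03,-0.01,0,0,0,-3],[0.348,-0.15,0.035,0,0,-29.5],[0.348,-0.15,0.035,0,0,-29.5],[0.348,-0.15,0.035,0,0,-29.5],[0.348,-0.15,0.035,0,0,-29.5],[0.348,-0.15,0.035,0,0,-29.5],[0.348,-0.15,0.035,0,0,-29.5],[0.348,-0.15,0.035,0,0,-29.5],[0.348,-0.15,0.035,0,0,-29.5],[0.348,-0.15,0.035,0,0,-29.5]]]' | python3 -m crank >/dev/null; python3 go.py 0.397 0.353 0.19 30
```

```text
t 5.6 pos [0.3932 0.3567 0.2971] yaw 30.3 J [-15.  22. -44. 100.  17.  65. -34.]
delta [-0.0054  0.0014  0.1071] rot [-0.019  -0.1172  0.3198] F [-0.5711 -0.2019 -0.6812] M [-0.0375  0.0323 -0.0438] gap 0.06119250741214307
```

```bash
echo '[[[0,0,0.04,0,0,0],[0,0,0.08,0,0,0],[0,0,0.1,0,0,0],[0,0,0.1,0,0,0],[0,0,0.1,0,0,0]]]' | python3 -m crank >/dev/null; python3 go.py 0.397 0.353 0.19 30; python3 - <<'E'
from fit import *
a=get_image("scene");b=get_image("top");e=get_state()["ee_pos"];rows=[]
p=e-[0,0,.05]
q,r=fit([a,b],p,CUP);print("held",q,r,"vs ee",q-e)
c=[.397,.353,0];q2,r2=fit([a,b],c,CUP);print("C",q2,r2)
rows=[np.hstack([crop(a,q,CUP),crop(b,q,CUP)]),np.hstack([crop(a,c,CUP),crop(b,c,CUP)])]
cv2.imwrite("pics/held.png",np.vstack(rows))
E
```

```text
t 6.02 pos [0.3965 0.3522 0.1974] yaw 30.0 J [-18.  28. -41. 106.  23.  54. -39.]
delta [0.0004 0.0008 0.0074] rot [-0.0823 -0.0054  0.0444] F [ 0.0789  0.0198 -0.3647] M [ 0.0053 -0.0445 -0.0209] gap 0.06144698501078859
held [0.3894 0.3593 0.1532] 0.5540876984596252 vs ee [-0.008   0.0065 -0.0457]
C [0.397  0.3544 0.0232] 0.6548184156417847
```

View pics/held.png

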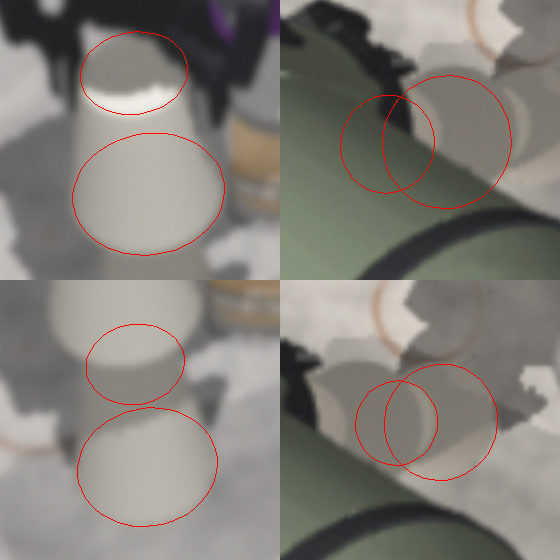

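The scene crop shows the held cup's rim over cup_c's closed end, about 4 mm off along the tool's x axis. The top view is hidden by the arm. I correct that offset and lower.

```bash
echo '[[[-0.004,0,0.02,0,0,0],[-0.004,0,0.04,0,0,0],[-0.004,0,0.06,0,0,0],[-0.004,0,0.08,0,0,0],[-0.004,0,0.095,0,0,0],[-0.004,0,0.105,0,0,0],[-0.004,0,0.11,0,0,0],[-0.004,0,0.11,0,0,0]]]' | python3 -m crank |grep -v ori; python3 go.py 0.397 0.353 0.076 30
```

```text
time: 6.78
ee_pos: [0.3992, 0.3491, 0.0876]
ft_force: [-0.6, 0.2, -1.6]
finger_gap: 0.0612
gripper_force: 49.7
t 6.78 pos [0.3992 0.3491 0.0876] yaw 30.0 J [-22.  37. -35. 111.  32.  42. -46.]
delta [0.0045 0.     0.0116] rot [ 0.0403 -0.0058  0.0118] F [-0.5572  0.2176 -1.5794] M [-0.0447 -0.074  -0.0436] gap 0.06117588767656265
```

```bash
echo '[[[0,0,0.003,0,0,0],[0,0,0.006,0,0,0],[0,0,0.008,0,0,0],[0,0,0.01,0,0,0],[0,0,0.01,0,0,0]]]' | python3 -m crank |grep -v ori;  echo '[[[0,0,0.001,0,0,0],[0,0,0.002,0,0,0],[0,0,0.003,0,0,0],[0,0,0.003,0,0,0]]]' | python3 -m crank |grep -v ori
```

```text
time: 7.2
ee_pos: [0.3995, 0.3493, 0.0786]
ft_force: [-1.4, -3.0, 18.5]
finger_gap: 0.0617
gripper_force: 52.6
time: 7.53
ee_pos: [0.3996, 0.3496, 0.0777]
ft_force: [-11.4, -15.8, 71.5]
finger_gap: 0.0614
gripper_force: 60.0
```

```bash
echo '[[[0,0,-0.002,0,0,0],[0,0,-0.0035,0,0,0],[0,0,-0.0035,0,0,0]]]' | python3 -m crank |grep -v ori;  echo '[[[0,0,0,0,0,0],[0,0,0,0,0,0],[0,0,0,0,0,0],[0,0,0,0,0,0],[0,0,0,0,0,0]]]' | python3 -m crank 0.085 |grep -v ori; echo '[[[0,0,-0.01,0,0,0],[0,0,-0.03,0,0,0],[0,0,-0.06,0,0,0],[0,0,-0.1,0,0,0],[0,0,-0.14,0,0,0],[0,0,-0.18,0,0,0],[0,0,-0.22,0,0,0],[0,0,-0.22,0,0,0],[0,0,-0.22,0,0,0]]]' | python3 -m crank |grep -v ori;python3 go.py 0.55 0 0.31 -10
```

```text
time: 7.78
ee_pos: [0.399, 0.3489, 0.0783]
ft_force: [1.5, -1.2, 4.2]
finger_gap: 0.0617
gripper_force: 50.6
time: 8.2
ee_pos: [0.3988, 0.3488, 0.0777]
ft_force: [-0.7, -0.1, 0.4]
finger_gap: 0.0849
gripper_force: 0.0
time: 8.95
ee_pos: [0.3992, 0.3493, 0.3004]
ft_force: [1.2, -0.6, -0.1]
finger_gap: 0.0849
gripper_force: 0.0
t 8.95 pos [0.3992 0.3493 0.3004] yaw 30.0 J [-14.  22. -44. 100.  17.  65. -33.]
delta [-0.3779 -0.0441 -0.0099] rot [ 0.2124 -0.0917 40.0192] F [ 1.1535 -0.6203 -0.1132] M [ 0.0284  0.0055 -0.0398] gap 0.08487223274133267
```

```bash
echo '[[[-0.5,-0.2,-0.01,0,0,40],[-0.5,-0.2,-0.01,0,0,40],[-0.5,-0.2,-0.01,0,0,40],[-0.5,-0.2,-0.01,0,0,40],[-0.5,-0.2,-0.01,0,0,40],[-0.5,-0.2,-0.01,0,0,40],[-0.5,-0.2,-0.01,0,0,40],[-0.5,-0.2,-0.01,0,0,40],[-0.5,-0.2,-0.01,0,0,40],[-0.5,-0.2,-0.01,0,0,40]]]' | python3 -m crank |grep -v ori; python3 - <<'E'
from fit import *
a=get_image("scene");b=get_image("top")
for i in(a,b):
  for l in("stopper_a","flask_a"):print(l,[(np.round(d["centre"],1).tolist(),round(d["p"],2)) for d in pinpoint(l,i)][:6],[(np.round(d["bbox"],1).tolist(),round(d["p"],2)) for d in boxes_of(l,i)][:4])
p=[.549,.007,.19]
ST=[(.022,0.003),(.022,.035)]
q,r=fit([a,b],p,ST);print("stopper",q,r,fit([a],p,ST)[0],fit([b],p,ST)[0])
c=[.3985,.352,.026];q2,r2=fit([a,b],c,CUP);print("nest",q2,r2)
cv2.imwrite("pics/s2.png",np.vstack([np.hstack([crop(a,q,ST),crop(b,q,ST)]),np.hstack([crop(a,q2,CUP),crop(b,q2,CUP)])]))
E
```

```text
time: 9.78
ee_pos: [0.4576, -0.0656, 0.3051]
ft_force: [0.9, 0.0, 0.2]
finger_gap: 0.0849
gripper_force: 0.0
stopper_a [([165.6, 307.7], 0.76), ([326.0, 233.8], 0.56), ([179.4, 358.0], 0.34)] [([168.3, 300.6, 22.8, 24.5], 0.96), ([326.1, 231.2, 21.8, 19.2], 0.63)]
flask_a [([328.2, 289.9], 0.8), ([180.4, 355.8], 0.76)] [([326.4, 265.8, 43.0, 73.0], 0.77), ([175.4, 333.4, 56.1, 86.9], 0.68)]
stopper_a [([312.8, 251.0], 0.95), ([137.9, 208.8], 0.36)] [([310.9, 249.4, 19.9, 24.6], 0.79)]
flask_a [([314.6, 256.0], 0.86), ([163.6, 226.3], 0.68)] [([153.6, 220.7, 56.0, 48.8], 0.69), ([312.9, 249.8, 52.8, 47.2], 0.56)]
stopper [0.5498 0.013  0.1863] 0.5653186440467834 [0.3946 0.1722 0.3656] [0.53   0.0073 0.3268]
nest [0.404  0.3469 0.0144] 0.28106775879859924
```

View pics/s2.png

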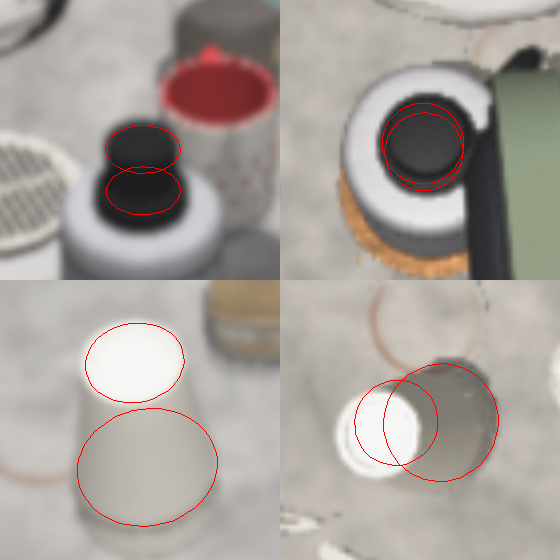

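The lower row shows the cups nested: the closed end is at (134,362) in the scene crop and (378,433) in the top crop, with no tilt. I triangulate the nested top and the stopper from both crops.

```bash
python3 - <<'E'
from fit import *
a=get_image("scene");b=get_image("top")
print("pin stopper",tri(a,(326,233.8),b,(312.8,251)),atz(a,(326,233.8),.19),atz(b,(312.8,251),.19))
def px(im,p,u,v):
    c=(proj(im,np.array(p)+[0,0,.04])[0]*4).astype(int);return (c-140+[u,v])/4-.4
n=[.404,.3469,.0144];s=[.5498,.013,.1863]
print("nest top",tri(a,px(a,n,134,82),b,px(b,n,98,153)))
print("stop top",tri(a,px(a,s,142,143),b,px(b,s,145,143)))
# bright nested closed end
for im,u,v in((a,134,82),(b,98,153)):
    p=px(im,n,u,v).astype(int);g=np.array(im["pixels"]).min(2);w=18
    sub=(g[p[1]-w:p[1]+w,p[0]-w:p[0]+w]>232).astype(np.uint8)
    k,l,st,ce=cv2.connectedComponentsWithStats(sub);j=1+np.argmax(st[1:,4]);print(st[j],ce[j]+p-w)
# flask shoulder bright ring in top
x=cv2.cvtColor(np.array(b["pixels"]),cv2.COLOR_RGB2GRAY)
c=proj(b,[.55,.009,.174])[0].astype(int);w=32
sub=x[c[1]-w:c[1]+w,c[0]-w:c[0]+w]
dark=(sub<75).astype(np.uint8);k,l,st,ce=cv2.connectedComponentsWithStats(dark)
for j in range(1,k):
    if st[j,4]>30: print("dark",st[j],ce[j]+c-w)
E
```

```text
pin stopper (array([0.5478, 0.008 , 0.1955]), np.float64(0.007865641604197313)) [0.5558 0.0054 0.19  ] [0.5455 0.0056 0.19  ]
nest top (array([0.397 , 0.3531, 0.1189]), np.float64(0.0013458568486427536))
stop top (array([0.5499, 0.0121, 0.2248]), np.float64(0.0016667426890595034))
[  7   9  23  20 354] [264.1243 374.4859]
[  9   9  20  21 296] [167.1723 316.7331]
dark [50  7 10 10 56] [334.7679 227.7321]
dark [ 20  19  24  45 626] [311.8802 254.4026]
```

The nested top is at z = 0.119, against 0.118 expected, so the nest is good. The stopper is at about (0.550, 0.011) with its top at 0.225, as it should be. I approach the stopper.

```bash
python3 go.py 0.55 0.0105 0.28 0
```

```text
t 10.38 pos [ 0.4584 -0.063   0.3055] yaw -9.9 J [ 22.  12. -25. 109.   6.  61. -15.]
delta [0.0881 0.0776 0.0255] rot [ 0.     -0.0022 -9.915 ] F [-0.9835  0.0892 -0.0918] M [ 0.0323  0.0521 -0.0104] gap 0.08507695573206499
```

```bash
echo '[[[0.088,0.0776,0,0,0,-10],[0.088,0.0776,0,0,0,-10],[0.088,0.0776,0,0,0,-10],[0.088,0.0776,0.0255,0,0,-10],[0.088,0.0776,0.0255,0,0,-10],[0.088,0.0776,0.0255,0,0,-10]]]' | python3 -m crank |grep -v ori; python3 go.py 0.55 0.0105 0.196 0
```

```text
time: 10.88
ee_pos: [0.5494, 0.0099, 0.2794]
ft_force: [-0.3, -0.4, 0.5]
finger_gap: 0.0851
gripper_force: 0.0
t 10.88 pos [0.5494 0.0099 0.2794] yaw 0.1 J [ 14.  22. -28.  99.  11.  62. -18.]
delta [0.0006 0.0008 0.0834] rot [-0.1444  0.0012  0.0691] F [-0.3411 -0.3823  0.5408] M [-0.013   0.0133  0.0183] gap 0.08509112588591833
```

```bash
echo '[[[0,0.001,0.02,0,0,0],[0,0.001,0.045,0,0,0],[0,0.001,0.065,0,0,0],[0,0.001,0.077,0,0,0],[0,0.001,0.083,0,0,0],[0,0.001,0.083,0,0,0]]]' | python3 -m crank |grep -v ori; echo '[[[0,0,0,0,0,0],[0,0,0,0,0,0],[0,0,0,0,0,0],[0,0,0,0,0,0],[0,0,0,0,0,0],[0,0,0,0,0,0],[0,0,0,0,0,0],[0,0,0,0,0,0],[0,0,0,0,0,0]]]' | python3 -m crank 0.03 40|grep -v ori; python3 go.py 0.55 0.0105 0.196 0
```

```text
time: 11.38
ee_pos: [0.5509, 0.0093, 0.1971]
ft_force: [0.1, -0.7, 1.0]
finger_gap: 0.0851
gripper_force: 0.0
time: 12.13
ee_pos: [0.5515, 0.0097, 0.198]
ft_force: [-1.0, -1.0, 9.2]
finger_gap: 0.0429
gripper_force: 39.4
t 12.13 pos [0.5515 0.0097 0.198 ] yaw 0.0 J [ 12.  27. -27. 104.  15.  52. -21.]
delta [ 0.0008 -0.0015  0.002 ] rot [0.0726 0.0077 0.0192] F [-0.9628 -0.9874  9.2376] M [-0.0912  0.4026 -0.0167] gap 0.04291609054348176
```

```bash
echo '[[[0,0,-0.001,0,0,0],[0,0,-0.001,0,0,0]]]' | python3 -m crank - 60|grep -v ori; echo '[[[0,0,-0.001,0,0,-1.5],[0,0,-0.001,0,0,-3],[0,0,-0.001,0,0,-4.5],[0,0,-0.001,0,0,-6],[0,0,-0.001,0,0,-6]]]' | python3 -m crank |grep -v ori; python3 go.py 0.55 0.0105 0.196 0
```

```text
time: 12.3
ee_pos: [0.5513, 0.0097, 0.1986]
ft_force: [0.4, -0.3, 0.4]
finger_gap: 0.0425
gripper_force: 60.8
time: 12.72
ee_pos: [0.5513, 0.0095, 0.1993]
ft_force: [-0.5, -3.4, 7.0]
finger_gap: 0.0422
gripper_force: 62.5
t 12.72 pos [0.5513 0.0095 0.1993] yaw 6.2 J [ 13.  27. -28. 104.  16.  53. -15.]
delta [ 0.0012 -0.0012  0.0033] rot [0.0267 0.0014 6.1519] F [-0.5319 -3.4031  6.9966] M [-0.5788  0.1359 -0.6964] gap 0.042238729139551665
```

```bash
echo '[[[0,0,0,0,0,3],[0,0,0,0,0,6],[0,0,0,0,0,6]]]' | python3 -m crank |grep -v ori; python3 go.py 0.55 0.0105 0.196 0;echo '[[[0,0,0,0,0,1.5],[0,0,0,0,0,3],[0,0,0,0,0,4.5],[0,0,0,0,0,6],[0,0,0,0,0,6]]]' | python3 -m crank |grep -v ori; python3 go.py 0.55 0.0105 0.196 0
```

```text
time: 12.97
ee_pos: [0.5511, 0.0098, 0.1989]
ft_force: [1.0, -1.3, -1.1]
finger_gap: 0.0424
gripper_force: 61.8
t 12.97 pos [0.5511 0.0098 0.1989] yaw -0.1 J [ 12.  27. -27. 104.  15.  52. -21.]
delta [ 0.0007 -0.0011  0.0029] rot [-0.004  -0.006  -0.0509] F [ 1.0145 -1.3451 -1.1478] M [-0.3127 -0.381  -0.044 ] gap 0.04235238237501807
time: 13.38
ee_pos: [0.551, 0.0099, 0.199]
ft_force: [-0.4, -0.2, -0.6]
finger_gap: 0.0423
gripper_force: 61.8
t 13.38 pos [0.551  0.0099 0.199 ] yaw -6.1 J [ 11.  27. -25. 104.  14.  52. -26.]
delta [ 0.0005 -0.001   0.003 ] rot [-0.0139 -0.0029 -6.0816] F [-0.3852 -0.1504 -0.6264] M [-0.0202 -0.0221  0.0041] gap 0.042346362199770414
```

Counter-clockwise the moment climbs to 0.70 N m, while clockwise it turns with almost none, so this looks like a reverse thread. I continue clockwise with a little rise and check.

```bash
echo '[[[0,0,0,0,0,4],[0,0,-0.0005,0,0,8],[0,0,-0.0008,0,0,12],[0,0,-0.001,0,0,16],[0,0,-0.0013,0,0,20],[0,0,-0.0013,0,0,20]]]' | python3 -m crank |grep -v ori; python3 go.py 0.55 0.0105 0.196 0
```

```text
time: 13.88
ee_pos: [0.5511, 0.0099, 0.2004]
ft_force: [0.0, 0.0, -0.2]
finger_gap: 0.0426
gripper_force: 61.8
t 13.88 pos [0.5511 0.0099 0.2004] yaw -26.1 J [  8.  26. -20. 104.  11.  52. -44.]
delta [ 0.0001 -0.0012  0.0044] rot [  0.0017   0.0043 -26.1449] F [ 0.0255  0.0084 -0.1851] M [ 0.0179 -0.0136 -0.0051] gap 0.04261844931339946
```

```bash
echo '[[[0,0,-0.0003,0,0,5],[0,0,-0.0007,0,0,10],[0,0,-0.001,0,0,15],[0,0,-0.0014,0,0,20],[0,0,-0.0017,0,0,25],[0,0,-0.002,0,0,30],[0,0,-0.0022,0,0,34],[0,0,-0.0022,0,0,36],[0,0,-0.0022,0,0,36]]]' | python3 -m crank |grep -v ori; python3 go.py 0.55 0.0105 0.196 0
```

```text
time: 14.63
ee_pos: [0.551, 0.0099, 0.2025]
ft_force: [0.3, -0.2, -0.4]
finger_gap: 0.0423
gripper_force: 61.8
t 14.63 pos [0.551  0.0099 0.2025] yaw -61.9 J [  2.  25. -12. 104.   7.  51. -75.]
delta [-0.0007 -0.001   0.0065] rot [ -0.0037   0.0022 -61.9163] F [ 0.3478 -0.2447 -0.3867] M [-0.1212  0.0043  0.0342] gap 0.04225286503675141
```

Turned 62° clockwise with no resistance. A small test lift follows, then I lift it clear.

```bash
echo '[[[0,0,-0.001,0,0,0],[0,0,-0.002,0,0,0],[0,0,-0.004,0,0,0],[0,0,-0.006,0,0,0],[0,0,-0.006,0,0,0]]]' | python3 -m crank |grep -v ori; python3 go.py 0.55 0.0105 0.196 0
```

```text
time: 15.05
ee_pos: [0.5513, 0.0097, 0.209]
ft_force: [0.3, 1.1, -1.2]
finger_gap: 0.0424
gripper_force: 61.8
t 15.05 pos [0.5513 0.0097 0.209 ] yaw -61.9 J [  2.  25. -12. 104.   6.  52. -75.]
delta [-0.0008 -0.0013  0.013 ] rot [  0.0251  -0.0213 -61.9366] F [ 0.3244  1.0718 -1.2173] M [ 0.0032 -0.0265  0.0169] gap 0.04242438505159765
```

```bash
echo '[[[0,0,-0.012,0,0,0],[0,0,-0.028,0,0,0],[0,0,-0.048,0,0,0],[0,0,-0.068,0,0,0],[0,0,-0.085,0,0,0],[0,0,-0.085,0,0,0]]]' | python3 -m crank |grep -v ori; python3 go.py 0.48 -0.18 0.295; python3 - <<'E'
from fit import *
a=get_image("scene");save(a,"up.png")
E
```

```text
time: 15.55
ee_pos: [0.5522, 0.0099, 0.2968]
ft_force: [0.5, -0.1, -0.8]
finger_gap: 0.0423
gripper_force: 61.8
t 15.55 pos [0.5522 0.0099 0.2968] yaw -62.0 J [  2.  20. -12.  98.   5.  63. -74.]
delta [-0.153   0.1336  0.0014] rot [ 0.1024 -0.2337  0.0002] F [ 0.5211 -0.143  -0.7923] M [ 0.0123 -0.0145  0.0477] gap 0.04230048863700965
```

View pics/up.png

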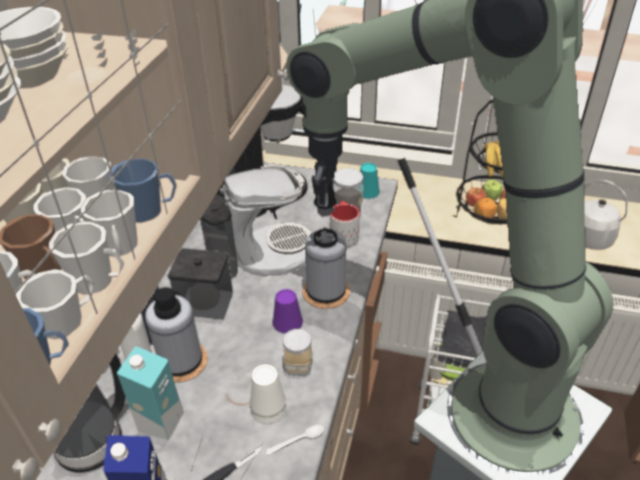

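The flask's neck is now open at (325,238), the stopper hangs in the gripper at (325,200) and the nested cups stand at (266,390). I move the stopper aside.

```bash
echo '[[[-0.02,0.018,0,0,0,0],[-0.05,0.044,0,0,0,0],[-0.08,0.07,0,0,0,0],[-0.11,0.096,0,0,0,0],[-0.135,0.118,0,0,0,0],[-0.153,0.134,0,0,0,0],[-0.153,0.134,0,0,0,0],[-0.153,0.134,0,0,0,0]]]' | python3 -m crank |grep -v ori; python3 - <<'E'
from fit import *
a=get_image("scene");b=get_image("top");save(a,"end.png");e=get_state()["ee_pos"]
x=np.array(a["pixels"])[:,:,::-1];y=np.array(b["pixels"])[:,:,::-1]
z=np.hstack([cv2.resize(x[150:430,200:400],None,fx=2,fy=2),cv2.resize(y[150:430,200:400],None,fx=2,fy=2)]);cv2.imwrite("pics/end.png",z)
E
```

```text
time: 16.27
ee_pos: [0.4782, -0.1815, 0.2928]
ft_force: [-0.1, 0.5, -0.6]
finger_gap: 0.0423
gripper_force: 61.8
```

View pics/end.png

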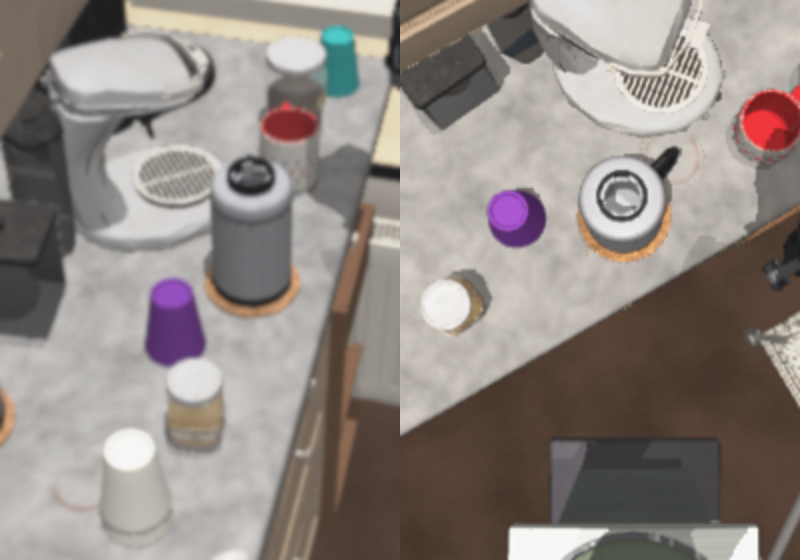

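The flask's mouth is open (crop at 622,195), the cups are nested, and the grip reads 61.8 N at a 42 mm opening, so the stopper is held. I hand it in.

```bash
echo '[[[0,0,0,0,0,0],[0,0,0,0,0,0],[0,0,0,0,0,0]]]' | python3 -m crank |grep -v ori; python3 -c "
from station import env;print(env.hand_in())"
```

```text
time: 16.62
ee_pos: [0.4793, -0.1797, 0.2934]
ft_force: [0.6, -0.5, -1.2]
finger_gap: 0.0425
gripper_force: 61.8
the job is handed in; nothing more can be done
None
```

I nested the cup over the other one, unscrewed the stopper clockwise (a reverse thread) and handed the job in at 16.6 s, with the stopper still in the gripper about 20 cm to the right of the flask and above its mouth; no verdict came back.

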